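Measure a small camera with the bench gauge

ROBOT

A 6-joint arm with a two-finger parallel gripper is mounted at the origin on the work surface. World frame = base frame: x ahead of the robot, y to its left, z up, the work surface at z = 0. Lengths are in m, angles in rad, forces in N, time in s.
With the tool pointing down it reaches from about 0.3 to 0.775 m from the base axis. Payload 14.6 kg.
Tool frame: the origin (TCP) lies midway between the tips of the shut fingers; the grasp point (between the pads) lies 19 mm behind it (ctrl.pinch_z is the z of the grasp point in the tool frame, in m); z points along the fingers, y is the line along which they close (so a half turn about z gives the same grasp; the last joint's range is limited). The gripper opens to 94 mm and grips with 3 to 60 N. Pads are 16 mm wide; open, the fingers measure 119 mm over their backs; the gripper's body (75 mm by 177 mm) begins 78 mm behind the grasp point.
Start: joints at [-1.209, 0.3, 1.521, -0, 1.321, -0.067], TCP at [0.229, -0.5, 0.205] pointing down, gripper open.
Joint ranges: [-3.03, 3.03], [-0.79, 2.21], [0.23, 2.52], [-1.04, 4.18], [0, 3.07], [-2.55, 2.55]. Speed limits (rad/s): [2.22, 2.22, 2.57, 3.14, 3.14, 3.14].

INTERFACE

Orientations are given as [roll, pitch, yaw] about the fixed x, y, z axes, in that order (R = Rz(yaw) Ry(pitch) Rx(roll)).
In Python, from station import ctrl, camera, ticket gives the robot as it stands. The module is installed in compiled form; this text tells all that it offers.
- The arm moves only by the shell command python3 -m inch 'ROWS' [FORCE]. ROWS is text: rows parted by semicolons, each of 7 numbers parted by spaces: the opening, from -1 (shut) to 1 (fully open), then the shift along the tool's x, y, z in units of 0.03 m (1.0 is 0.03 m), then the turn, a rotation vector about the tool's x, y, z in units of 10 degrees (1.0 is 10 degrees). In form: grip dx dy dz rx ry rz; .... A call has 1 to 10 rows; each row shifts and turns the commanded pose from where the row before left it, along the tool's axes as they then stand; what a row does not reach is not made up. A row lasts 1/8 s, in which the tool goes at most 62.5 mm and 10.7 degrees, less where a joint would pass 70% of its speed; a pose out of reach is approached as far as the arm can. A call with a number of a shift or a turn outside -1 to 1 is refused whole. A call with a gripper value outside its range is refused whole. The fingers move at their own pace and stop on an object; FORCE is the grip in N (left out, the last holds). Time passes only in rows, so rows that do not move let the fingers close. It gives the time, the measured TCP pose, the force, the opening and the grip force at its end, in the units of the state.
- ctrl.get_obs(): the state, without advancing time (a new reading comes with each control period).
- camera(name): name is "scene" or "top"; returns a dict with "img" (420x560x3 uint8, blue, green, red), "range_z" (420x560 float32, m along the optical axis (not along the pixel's ray), 0 where there is no reading), "intrinsics" (3x3 intrinsics, pixels), "view" (4x4, takes a point from world to camera coordinates). Camera axes: x right, y down, z forward; pixel columns grow to the right and rows downward; lengths in m; the calibration is good to about 2 mm. A picture is of the moment at which its call begins.
- ticket.hand_in(): hands the job in; it is judged then, once.
The state is a dict: "time_s": time; "qpos": joint angles; "joint_vel": joint speeds; "tau": joint torques, N m; "ee_pos": TCP position; "eef_rot": TCP orientation; "force": force on the tool from outside, world axes, zero at the start; "moment": the same for the moment, N m; "grip_width": finger opening in m; "grip_force": force on a finger pad.
Only numpy, scipy, OpenCV 4.12 (cv2) and the standard library are available. Lean on these libraries where they do the work, as an engineer would, in place of code of your own. Each camera call takes 0.05 s, during which the arm holds its last target. There are 200 camera calls.

TASK

Measure the width of the small red camera: take it out of its wooden rack and stand it upright on the bed of the grey bench gauge, squarely between the steel jaws with its long side running from jaw to jaw. Then slide the blue jaw gently shut on it until the needle comes to rest in the green part of the dial, never letting it run into the red, and leave it clamped like that. Leave the battery in the rack and the other things on the table where they are.

Things in the scene. Friction and masses are not known exactly. Their poses are not given: they have to be found in the camera images.
- camera: Small red camera, 33 mm (x, depth) by 62 mm (y, width, to be measured) by 45 mm tall; black lens plate on its -x face. Origin: centre of underside. It starts in the rack's front slot, where only its y ends can be gripped; between the jaws there is no room for fingers at those ends: put it down on the way and take it again by its x faces.
- rack: Fixed light wooden rack, 87 mm (x) by 64 mm (y). Floor 6 mm thick; three upright cheeks 52 mm tall, 8 mm thick, along y at x = -39.5, +7.5, +39.5 mm; slots open at both y ends. Camera slot 39 mm wide, centred at x = -16 mm; battery slot 24 mm wide, at x = +23.5 mm. Origin: centre of underside.
- battery: Black spare battery with a brass strip, 19 x 60 x 50 mm tall, standing in the rear slot of the rack; stays there. Origin: centre of its underside.
- gauge: Fixed grey bench gauge; bed 90 mm (x) by 300 mm (y), its top 14 mm above the table. Origin: centre of underside. Jaws face one another along y on the line x = 0: sprung anvil at +y, sliding jaw at -y, 36 mm wide, tops 65 mm above the table. Behind the anvil (y = 75 to 141 mm) a 66 mm square housing with the dial on top, 64 mm above the table.
- gauge_anvil: Steel anvil block, 36 mm (x) by 16 mm (y) by 50 mm. Origin: foot of its face that looks to -y, at the height of the bed; at rest at y = +45 mm of the gauge. Pushed, it gives up to 10 mm to +y against a spring (about 1.2 N at first, then 0.6 N per mm) and turns the needle.
- gauge_jaw: The sliding jaw: steel block 36 mm (x) by 16 mm (y) by 50 mm on a blue carriage. Origin: foot of its face that looks to +y, at the height of the bed. It slides along the gauge's y from y = -45 mm (fully open, gap to the anvil 90 mm) to y = 0, with a stiff drag of about 9 N, and stays where it is left. At the start it stands 0 to 10 mm from fully open.
- jaw_grip (a point): On the orange ribbed finger fin of the sliding jaw's carriage, 47 mm behind the jaw's face. The fin is 14 mm (gauge x) by 24 mm (gauge y), its top 73 mm above the table, the carriage's top around it 33 mm above the table. This point is in the middle of the fin, 59 mm above the table.
- gauge_needle (a joint): Black needle on the dial, in radians, 0.4 rad for each mm that the anvil is pushed: 0 when the anvil is untouched, green from 1.2 to 2.8 (anvil in by 3 to 7 mm), red from 3.4 to 4.0. Turns clockwise from above.
- lens: Bystander: black camera lens, 62 mm wide, 50 mm tall, upright. Origin: centre of its underside.
- jar: Bystander: glass jar with a steel lid, 72 mm wide, 85 mm tall. Origin: centre of its underside.
- figurine: Bystander: dark monkey figurine, 72 mm wide, about 106 mm tall. Origin: centre of its underside.
Things that resemble listed ones, but are neither listed nor needed, are in the scene too. There is more than one size of the camera; the job needs the largest.

How it is judged:
On the way:
1. the camera stands upright on the gauge's bed between the open jaws, let go, the needle still short of the green (z of camera in the frame of gauge between 0.01 and 0.018 m and x of camera in the frame of gauge between -0.02 and 0.02 m and y of camera in the frame of gauge between -0.03 and 0.03 m and angle between camera's own z axis and vertical below 0.15 rad and angle between the y axis of camera and the y axis of gauge, either way round below 0.35 rad and contact force between the fingers and camera below 0.1 N and value of joint gauge_needle below 1 rad), for 0.2 s.
At the end, for the whole second after the job is handed in: The camera stands upright on the bed (within 0.1 rad), its width along the jaws' line (within 0.12 rad) and its middle within 13 mm of that line, at rest and clamped: both jaw and anvil press on it, and the needle stands in the green (1.2 to 2.8 rad) (z of camera in the frame of gauge between 0.01 and 0.018 m and x of camera in the frame of gauge between -0.013 and 0.013 m and angle between camera's own z axis and vertical below 0.1 rad and angle between the y axis of camera and the y axis of gauge, either way round below 0.12 rad and value of joint gauge_needle between 1.2 and 2.8 rad and contact force between each of gauge_jaw, gauge_anvil and camera above 0.5 N and linear speed of camera below 0.01 m/s); the robot touches nothing.
It fails at once if the needle runs into the red (the camera is squeezed too hard) (value of joint gauge_needle above 3.4 rad).
It fails at once if a bystander is moved by more than 30 mm (distance of any of lens, jar, figurine, battery from where it was at the start of the episode above 0.03 m).
It also fails if it takes over 67 s, if anything falls off the work surface, if the arm or the gripper's body presses on something with over 40 N, if the wrist force passes 120 N, or if a joint passes its speed limit or range.

## Working session

There is one attempt and no reset: what is moved stays moved. The work goes in short steps, Python scripts to look and compute and a shell command to move; the robot and the scene stay as the last step left them, time stands still between calls to the robot, and variables do not carry over. Pictures are saved under pics/ and viewed, at most 10 in all, crops included, and the job is handed in when it is done.

```bash
mkdir -p pics
python3 - <<'E'
from station import ctrl, camera
import cv2,numpy as np
for n in("scene","top"):
    c=camera(n); cv2.imwrite(f"pics/{n}0.png",c["img"]); np.savez(f"{n}0.npz",**c)
    print(n,c["intrinsics"].round(1).tolist(),c["view"].round(3).tolist())
print(ctrl.get_obs(),ctrl.pinch_z)
E
```

```text
scene [[411.3, 0.0, 281.2], [0.0, 411.3, 210.5], [0.0, 0.0, 1.0]] [[0.446, 0.895, 0.006, -0.299], [0.747, -0.368, -0.553, -0.45], [-0.493, 0.252, -0.833, 1.361], [0.0, 0.0, 0.0, 1.0]]
top [[409.9, 0.0, 278.0], [0.0, 409.9, 207.4], [0.0, 0.0, 1.0]] [[0.003, -1.0, -0.025, 0.007], [-0.997, -0.002, -0.072, 0.646], [0.072, 0.025, -0.997, 0.82], [0.0, 0.0, 0.0, 1.0]]
{'time_s': 0.1, 'qpos': array([-1.20860012e+00,  3.00409933e-01,  1.52151764e+00,  4.44368457e-05,
        1.32067799e+00, -6.66328031e-02]), 'joint_vel': array([ 0.00187107, -0.00127319, -0.00187909,  0.00110418, -0.00130891,
        0.00049841]), 'tau': array([ 9.81428857e-04, -5.32649016e+01, -3.53285229e+01,  7.09335739e-02,
        2.35088967e-02, -6.43217754e-05]), 'ee_pos': array([ 0.22860367, -0.49998875,  0.20494671]), 'eef_rot': array([-3.14058485e+00, -1.10390727e-04,  4.28817937e-01]), 'force': array([-0.64133089, -0.81876217,  0.63253036]), 'moment': array([-0.00157468,  0.01178189,  0.01361184]), 'grip_force': 0.0, 'grip_width': 0.09373808874398355} -0.0188
```

View pics/top0.png

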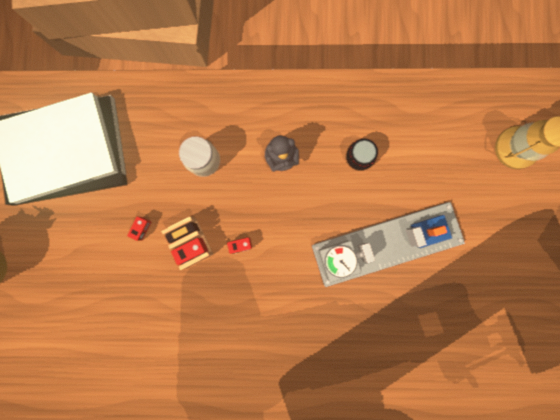

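View pics/scene0.png

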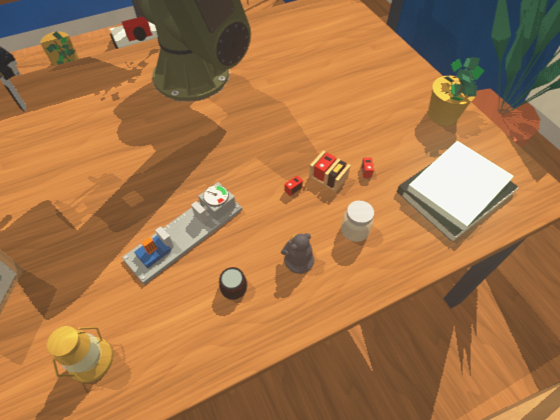

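The top view shows the rack at about (186,245) with the large red camera in its front slot and the battery behind. Two decoys sit at (139,228) and (238,246). The gauge runs from (320,265) to (460,225), with its dial at (341,262), the anvil at (368,252), the jaw at (418,237) and the fin at (438,231).

```bash
cat > h.py <<'E'
import numpy as np, cv2
def world(c):
    K,V,d=c["intrinsics"],np.linalg.inv(c["view"]),c["range_z"]
    v,u=np.mgrid[:d.shape[0],:d.shape[1]]
    p=np.stack([(u-K[0,2])/K[0,0]*d,(v-K[1,2])/K[1,1]*d,d,np.ones_like(d)],-1)
    return (p@V.T)[...,:3]
def rect(p,m,name):
    q=p[m][:,:2]
    r=cv2.minAreaRect((q*1000).astype(np.float32))
    b=cv2.boxPoints(r)
    e=b[1]-b[0]; f=b[2]-b[1]; l=e if np.hypot(*e)>np.hypot(*f) else f
    print(name,len(q),"ctr",np.round(r[0],1),"size",np.round(r[1],1),"long-axis deg",round(np.degrees(np.arctan2(l[1],l[0]))%180,1),"mean",(q.mean(0)*1000).round(1),"z med",(np.median(p[m][:,2])*1000).round(1))
def win(shape,c0,c1,r0,r1):
    m=np.zeros(shape,bool); m[r0:r1,c0:c1]=1; return m
E
python3 - <<'E'
from h import *
c=dict(np.load("top0.npz")); p=world(c); z=p[...,2]; im=c["img"].astype(int); s=z.shape
hsv=cv2.cvtColor(c["img"],cv2.COLOR_BGR2HSV).astype(int); H,S,V=hsv[...,0],hsv[...,1],hsv[...,2]
print("table z",np.median(z[180:210,280:300]))
red=((H<6)|(H>174))&(S>180)&(V>100)
R=win(s,160,212,214,272)
rect(p,R&(z>.03),"rack+cam"); rect(p,R&red&(z>.03),"cam red")
cc=R&(z>.03)&~red; rect(p,cc&(im[...,2]<90),"dark")
G=win(s,308,470,198,290)
rect(p,G&(z>.008)&(z<.08),"gauge all"); rect(p,G&(abs(z-.014)<.004),"bed")
rect(p,win(s,320,360,240,285)&(abs(z-.064)<.006),"housing")
rect(p,win(s,358,380,238,268)&(z>.055),"anvil")
rect(p,win(s,405,428,222,252)&(z>.055)&(S<90),"jaw")
rect(p,win(s,425,452,215,245)&(z>.06),"fin")
for n,w in dict(d1=(125,155,210,245),d2=(222,256,232,258)).items(): rect(p,win(s,*w)&(z>.01),n)
for n,w in dict(jar=(175,222,130,178),fig=(260,302,130,175),lens=(342,384,134,174)).items(): rect(p,win(s,*w)&(z>.03),n)
b=cv2.resize(c["img"][200:290,120:260],None,fx=4,fy=4,interpolation=2)
g=cv2.resize(c["img"][195:290,308:470],None,fx=4,fy=4,interpolation=2)
o=np.zeros((380,0,3),np.uint8); cv2.imwrite("pics/g.png",g)
E
```

```text
table z 0.0002454054490961255
rack+cam 1413 ctr [596.  116.4] size [ 95.1 239.5] long-axis deg 106.8 mean [572.8 191.8] z med 52.0
cam red 418 ctr [577.4 105.4] size [ 41.5 231.6] long-axis deg 103.9 mean [557.5 185.2] z med 51.1
dark 147 ctr [595.  109.7] size [ 65.7 235.2] long-axis deg 100.9 mean [588.6 194.6] z med 55.4
gauge all 6428 ctr [ 571.4 -215.9] size [ 90.3 300.6] long-axis deg 107.5 mean [ 571.8 -212.2] z med 15.5
bed 3899 ctr [ 571.3 -215.6] size [ 90.3 299.6] long-axis deg 107.6 mean [ 576.5 -226.8] z med 14.1
housing 957 ctr [ 538.8 -112.2] size [63.9 64.5] long-axis deg 107.7 mean [ 538.9 -112.3] z med 62.9
anvil 181 ctr [555.3 -94.2] size [168.3  47.8] long-axis deg 85.9 mean [ 555.4 -160.5] z med 64.8
jaw 187 ctr [ 577.3 -143.7] size [ 36.6 261.4] long-axis deg 94.6 mean [ 586.5 -258.5] z med 64.7
fin 115 ctr [ 580.3 -162.9] size [ 32.3 300.3] long-axis deg 94.3 mean [ 597.6 -288.6] z med 72.4
d1 350 ctr [582.7 152.8] size [325.9  48.9] long-axis deg 82.3 mean [601.9 294.6] z med 33.1
d2 297 ctr [577.3  50.5] size [ 25.6 125.1] long-axis deg 103.9 mean [568.4  85.9] z med 33.6
jar 1144 ctr [672.3  95. ] size [274.4  69.8] long-axis deg 44.4 mean [742.5 163.5] z med 84.8
fig 914 ctr [683.2  -3.4] size [196.9  64.7] long-axis deg 3.4 mean [746.6   1.5] z med 67.4
lens 726 ctr [690.8 -87.9] size [ 59.2 253.5] long-axis deg 131.2 mean [ 752.9 -159.4] z med 50.5
```

Run:
```python
from h import *
c=dict(np.load("top0.npz")); p=world(c); p[c["range_z"]<=0]=-1; p[p[...,2]>.2]=-1; z=p[...,2]; im=c["img"].astype(int); s=z.shape
hsv=cv2.cvtColor(c["img"],cv2.COLOR_BGR2HSV).astype(int); H,S,V=hsv[...,0],hsv[...,1],hsv[...,2]
red=((H<6)|(H>174))&(S>180)&(V>100)
R=win(s,160,212,214,272)
rect(p,R&(z>.04),"rack+cam"); rect(p,R&red&(z>.045),"cam red")
rect(p,R&(z>.045)&~red,"rack")
rect(p,R&(z>.053)&(im[...,2]<90),"batt")
rect(p,win(s,362,378,240,265)&(z>.055),"anvil")
rect(p,win(s,405,428,222,252)&(z>.055),"jaw")
rect(p,win(s,425,452,215,245)&(z>.06),"fin")
for n,w in dict(d1=(125,155,210,245),d2=(222,256,232,258)).items(): rect(p,win(s,*w)&(z>.02),n)
g0=np.array([.5714,-.2157]); a=np.radians(17.5); Rm=np.array([[np.cos(a),-np.sin(a)],[np.sin(a),np.cos(a)]])
for n,w in dict(anvil=(362,378,240,265),jaw=(405,428,222,252),fin=(425,452,215,245)).items():
    m=win(s,*w)&(z>.055)
    q=(p[m][:,:2]-g0)@Rm*1000
    print(n,np.percentile(q,[2,50,98],axis=0).round(1).tolist())
```

```text
rack+cam 1323 ctr [572.3 195.2] size [86.7 65.9] long-axis deg 26.9 mean [571.9 193.8] z med 52.2
cam red 396 ctr [557.1 188.3] size [32.3 60.2] long-axis deg 116.7 mean [556.8 187.4] z med 51.2
rack 858 ctr [572.3 195.2] size [86.7 65.9] long-axis deg 26.9 mean [578.7 197.4] z med 53.0
batt 110 ctr [579.  193.2] size [50.3 56. ] long-axis deg 118.8 mean [591.9 198.1] z med 56.0
anvil 166 ctr [ 555.4 -164.9] size [35.8 16.1] long-axis deg 17.0 mean [ 555.  -164.8] z med 64.8
jaw 184 ctr [ 586.6 -263.6] size [36.1 16.7] long-axis deg 17.9 mean [ 586.5 -262.5] z med 64.7
fin 111 ctr [ 592.6 -290.7] size [17.6 47.6] long-axis deg 121.8 mean [ 598.  -298.6] z med 72.4
d1 316 ctr [601.9 297.7] size [25.6 45.7] long-axis deg 156.2 mean [601.9 296.3] z med 33.3
d2 284 ctr [567.8  89. ] size [25.6 46. ] long-axis deg 103.9 mean [567.9  88.5] z med 33.6
anvil [[-17.1, 45.5], [-0.4, 53.4], [17.4, 61.0]]
jaw [[-16.8, -58.0], [0.2, -48.7], [17.9, -42.2]]
fin [[-6.6, -100.0], [0.9, -86.0], [7.2, -76.6]]
```

```bash
cat > go.py <<'E'
import sys, numpy as np
from station import ctrl
# usage: go.py x y z psi_deg -> remaining tool-frame shift (units, at the target yaw) and turn
o=ctrl.get_obs(); x,y,z,psi=map(float,sys.argv[1:5]); r=o["eef_rot"]; p=o["ee_pos"]
a=np.radians(psi); d=np.array([x,y,z])-p
print("t",round(o["time_s"],2),"pose",p.round(4),np.degrees(r).round(2),"w",round(o["grip_width"],4),"f",o["force"].round(1))
print("shift units (after turn):",(np.array([np.cos(a)*d[0]+np.sin(a)*d[1],np.sin(a)*d[0]-np.cos(a)*d[1],-d[2]])/.03).round(3),"rz",round(-(((psi-np.degrees(r[2])+180)%360)-180)/10,3))
E
python3 -m inch '1 0 0 0 0 0 -0.23; 1 1 -0.77 0 0 0 0; 1 1 -0.77 0 0 0 0; 1 1 -0.77 0 0 0 0; 1 1 -0.77 0 0 0 0; 1 1 -0.77 0 0 0 0; 1 1 -0.77 0 0 0 0; 1 1 -0.77 0 0 0 0; 1 1 -0.77 0 0 0 0; 1 1 -0.77 0 0 0 0' 25; python3 go.py .5570 .1883 .12 26.9
```

```text
time_s: 1.35
ee_pos: [0.3758, -0.1915, 0.2053]
eef_rot: [-3.141, 0.0, 0.469]
force: [0.0, 0.3, 0.6]
grip_width: 0.0939
grip_force: 0.0
t 1.35 pose [ 0.3758 -0.1915  0.2053] [-1.7999e+02  1.0000e-02  2.6860e+01] w 0.0939 f [0.  0.3 0.6]
shift units (after turn): [11.113 -8.558  2.843] rz -0.004
```

```bash
python3 -m inch '1 1 -0.77 0 0 0 0; 1 1 -0.77 0 0 0 0; 1 1 -0.77 0 0 0 0; 1 1 -0.77 0 0 0 0; 1 1 -0.77 0 0 0 0; 1 1 -0.77 0 0 0 0; 1 1 -0.77 0 0 0 0; 1 1 -0.77 0 0 0 0; 1 1 -0.77 0 0 0 0; 1 1 -0.77 0 0 0 0' ; python3 -m inch '1 1 -0.77 0.5 0 0 0; 1 0.11 -0.09 0.5 0 0 0; 1 0 0 0.9 0 0 0; 1 0 0 0.9 0 0 0;1 0 0 0 0 0 0; 1 0 0 0 0 0 0'; python3 go.py .5570 .1883 .014 26.9
```

```text
time_s: 2.6
ee_pos: [0.5391, 0.1501, 0.2052]
eef_rot: [-3.142, 0.0, 0.469]
force: [-0.6, -0.1, 0.1]
grip_width: 0.094
grip_force: 0.0
time_s: 3.35
ee_pos: [0.5572, 0.1867, 0.1225]
eef_rot: [3.141, -0.001, 0.469]
force: [0.7, -0.4, 0.5]
grip_width: 0.0939
grip_force: 0.0
t 3.35 pose [0.5572 0.1867 0.1225] [ 1.7999e+02 -6.0000e-02  2.6850e+01] w 0.0939 f [ 0.7 -0.4  0.5]
shift units (after turn): [ 0.019 -0.05   3.618] rz -0.005
```

```bash
python3 -m inch '1 0.02 -0.05 0.8 0 0 0; 1 0 0 0.8 0 0 0; 1 0 0 0.7 0 0 0; 1 0 0 0.7 0 0 0; 1 0 0 0.6 0 0 0; 1 0 0 0 0 0 0; 1 0 0 0 0 0 0' ; python3 -m inch '-1 0 0 0 0 0 0; -1 0 0 0 0 0 0; -1 0 0 0 0 0 0; -1 0 0 0 0 0 0; -1 0 0 0 0 0 0; -1 0 0 0 0 0 0' 25; python3 go.py .5570 .1883 .014 26.9
```

```text
time_s: 4.22
ee_pos: [0.5572, 0.1887, 0.0144]
eef_rot: [3.141, -0.001, 0.469]
force: [-0.3, -0.4, -0.5]
grip_width: 0.0939
grip_force: 0.0
time_s: 4.97
ee_pos: [0.5568, 0.1886, 0.0136]
eef_rot: [3.142, -0.0, 0.469]
force: [-0.5, -1.2, 2.4]
grip_width: 0.0617
grip_force: 25.0
t 4.97 pose [0.5568 0.1886 0.0136] [ 1.7999e+02 -1.0000e-02  2.6870e+01] w 0.0617 f [-0.5 -1.2  2.4]
shift units (after turn): [ 0.002  0.012 -0.012] rz -0.003
```

```bash
python3 -m inch '-1 0 0 -0.3 0 0 0; -1 0 0 -0.6 0 0 0; -1 0 0 -0.8 0 0 0; -1 0 0 -0.8 0 0 0; -1 0 0 -0.8 0 0 0; -1 0 0 0 0 0 0.94; -1 0 0 0 0 0 0; -1 0 0 0 0 0 0' ; python3 go.py .43 .02 .0085 17.5
```

```text
time_s: 5.98
ee_pos: [0.5566, 0.1886, 0.1127]
eef_rot: [-3.142, 0.0, 0.308]
force: [0.3, 0.3, -0.4]
grip_width: 0.0617
grip_force: 25.0
t 5.97 pose [0.5566 0.1886 0.1127] [-180.      0.     17.67] w 0.0617 f [ 0.3  0.3 -0.4]
shift units (after turn): [-5.714  4.091  3.473] rz 0.017
```

```bash
python3 -m inch '-1 -0.7 0.5 0 0 0 0.02; -1 -0.8 0.6 0 0 0 0; -1 -0.8 0.6 0 0 0 0; -1 -0.8 0.6 0 0 0 0; -1 -0.8 0.6 0 0 0 0; -1 -0.8 0.6 0 0 0 0; -1 -0.7 0.5 0 0 0 0; -1 -0.3 0.1 0.5 0 0 0; -1 0 0 0.8 0 0 0; -1 0 0 0.8 0 0 0' ; python3 -m inch '-1 0 0 0.7 0 0 0; -1 0 0 0.3 0 0 0; -1 0 0 0.2 0 0 0; -1 0 0 0 0 0 0; -1 0 0 0 0 0 0';python3 go.py .43 .02 .0085 17.5
```

```text
time_s: 7.22
ee_pos: [0.43, 0.0202, 0.049]
eef_rot: [3.141, -0.0, 0.304]
force: [0.5, 0.5, -1.0]
grip_width: 0.0617
grip_force: 25.0
time_s: 7.85
ee_pos: [0.4303, 0.0203, 0.014]
eef_rot: [3.141, -0.001, 0.302]
force: [-0.5, 0.5, -1.4]
grip_width: 0.0618
grip_force: 25.0
t 7.85 pose [0.4303 0.0203 0.014 ] [ 1.7998e+02 -5.0000e-02  1.7280e+01] w 0.0618 f [-0.5  0.5 -1.4]
shift units (after turn): [-0.014  0.008  0.183] rz -0.022
```

```bash
python3 -m inch '-1 0 0 0.1 0 0 0; -1 0 0 0.08 0 0 0; -1 0 0 0 0 0 0; -1 0 0 0 0 0 0; 1 0 0 0 0 0 0; 1 0 0 0 0 0 0; 1 0 0 0 0 0 0; 1 0 0 0 0 0 0';python3 -m inch '1 0 0 -0.5 0 0 0; 1 0 0 -0.8 0 0 0;1 0 0 -0.8 0 0 0; 1 0 0 -0.8 0 0 -0.9; 1 0 0 0 0 0 -1; 1 0 0 0 0 0 -1;1 0 0 0 0 0 -1; 1 0 0 0 0 0 -1; 1 0 0 0 0 0 -1; 1 0 0 0 0 0 -1'; python3 -m inch '1 0 0 0 0 0 -1; 1 0 0 0 0 0 -1; 1 0 0 0 0 0 -0.1;1 0 0 0 0 0 0'
python3 - <<'E'
from station import camera
from h import *
c=camera("top"); cv2.imwrite("pics/top1.png",c["img"]); c=camera("scene"); cv2.imwrite("pics/sc1.png",c["img"])
p=world(c);z=p[...,2]
hsv=cv2.cvtColor(c["img"],cv2.COLOR_BGR2HSV).astype(int); H,S,V=[hsv[...,i] for i in range(3)]
red=((H<6)|(H>174))&(S>150)&(c["range_z"]>0)&(np.hypot(p[...,0]-.43,p[...,1]-.02)<.08)
rect(p,red&(abs(z-.045)<.006),"cam top scene")
E
python3 go.py .43 .02 .0085 107.5
```

```text
time_s: 8.85
ee_pos: [0.43, 0.0203, 0.0081]
eef_rot: [3.142, -0.0, 0.301]
force: [0.5, -0.6, -0.3]
grip_width: 0.0938
grip_force: 0.0
time_s: 10.1
ee_pos: [0.4301, 0.0203, 0.0961]
eef_rot: [3.141, -0.0, 1.511]
force: [0.6, -0.6, 0.3]
grip_width: 0.0943
grip_force: 0.0
time_s: 10.6
ee_pos: [0.4301, 0.0203, 0.0955]
eef_rot: [3.141, 0.0, 1.869]
force: [-0.5, -0.3, -0.6]
grip_width: 0.0937
grip_force: 0.0
cam top scene 170 ctr [432.2  18.2] size [33.5 59.3] long-axis deg 105.5 mean [433.8  16.4] z med 45.1
t 10.7 pose [0.43   0.0203 0.0953] [1.7998e+02 1.0000e-02 1.0712e+02] w 0.0941 f [-0.5 -0.3 -0.6]
shift units (after turn): [-0.011 -0.004  2.893] rz -0.038
```

View pics/sc1.png

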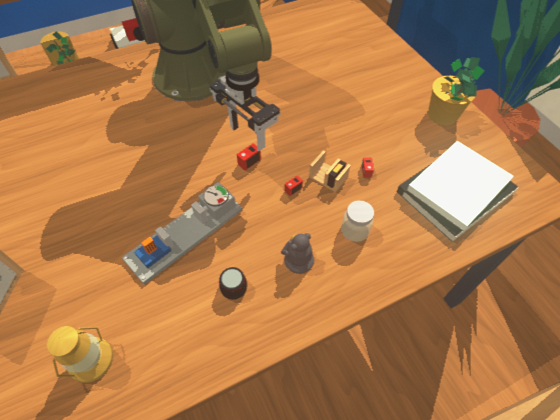

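The camera stands upright on the table at (248,156), clear of the fingers. The battery is still in the rack at (338,172).

```bash
python3 -m inch '1 0 0 0.6 0 0 -0.03; 1 0 0 0.6 0 0 0; 1 0 0 0.6 0 0 0; 1 0 0 0.6 0 0 0; 1 0 0 0.45 0 0 0; 1 0 0 0 0 0 0; -1 0 0 0 0 0 0; -1 0 0 0 0 0 0; -1 0 0 0 0 0 0; -1 0 0 0 0 0 0' 25; python3 -m inch '-1 0 0 0 0 0 0; -1 0 0 0 0 0 0; -1 0 0 0 0 0 0; -1 0 0 0 0 0 0'; python3 go.py .43 .02 .0095 107.5
```

```text
time_s: 11.95
ee_pos: [0.4301, 0.0203, 0.0097]
eef_rot: [3.141, 0.0, 1.877]
force: [0.4, 0.9, -0.3]
grip_width: 0.0575
grip_force: 0.0
time_s: 12.45
ee_pos: [0.4299, 0.0203, 0.0095]
eef_rot: [-3.141, -0.0, 1.877]
force: [-1.3, -0.5, 0.4]
grip_width: 0.0328
grip_force: 25.0
t 12.45 pose [0.4299 0.0203 0.0095] [-179.99   -0.    107.57] w 0.0328 f [-1.3 -0.5  0.4]
shift units (after turn): [-0.012  0.001  0.001] rz 0.007
```

```bash
python3 -m inch '-1 0 0 -0.3 0 0 0; -1 0 0 -0.7 0 0 0; -1 0 0 -0.9 0 0 0; -1 0 0 -0.9 0 0 0; -1 0 0 -0.9 0 0 0; -1 0 0 -0.6 0 0 0;-1 0 0 0 0 0 0'; python3 go.py .571 -.2143 .024 107.5
```

```text
time_s: 13.32
ee_pos: [0.4305, 0.0204, 0.1398]
eef_rot: [3.139, 0.001, 1.877]
force: [0.6, 1.1, -1.1]
grip_width: 0.0327
grip_force: 25.0
t 13.32 pose [0.4305 0.0204 0.1398] [1.7985e+02 5.0000e-02 1.0757e+02] w 0.0327 f [ 0.6  1.1 -1.1]
shift units (after turn): [-8.868  2.114  3.861] rz 0.007
```

```bash
python3 -m inch '-1 -0.6 0.15 0 0 0 0; -1 -1 0.24 0 0 0 0; -1 -1 0.24 0 0 0 0; -1 -1 0.24 0 0 0 0; -1 -1 0.24 0 0 0 0; -1 -1 0.24 0 0 0 0; -1 -1 0.24 0 0 0 0; -1 -1 0.24 0 0 0 0; -1 -0.8 0.18 0 0 0 0; -1 -0.45 0.1 0 0 0 0'; python3 -m inch '-1 0 0 0 0 0 0;-1 0 0 0 0 0 0'; python3 go.py .571 -.2143 .024 107.5
python3 - <<'E'
from station import camera
import cv2
c=camera("top"); cv2.imwrite("pics/top2.png",cv2.resize(c["img"][170:310,280:480],None,fx=3.5,fy=3.5,interpolation=2))
E
```

```text
time_s: 14.58
ee_pos: [0.5704, -0.2154, 0.137]
eef_rot: [-3.14, -0.001, 1.876]
force: [-0.3, 0.1, -2.0]
grip_width: 0.0328
grip_force: 25.0
time_s: 14.82
ee_pos: [0.5701, -0.2132, 0.1383]
eef_rot: [-3.141, -0.0, 1.878]
force: [0.7, 0.4, -0.8]
grip_width: 0.033
grip_force: 25.0
t 14.82 pose [ 0.5701 -0.2132  0.1383] [-1.7998e+02 -3.0000e-02  1.0759e+02] w 0.033 f [ 0.7  0.4 -0.8]
shift units (after turn): [-0.044  0.016  3.809] rz 0.009
```

View pics/top2.png

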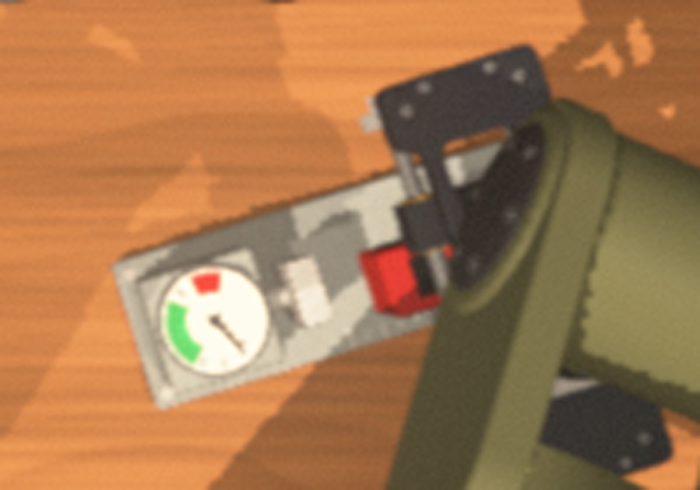

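The camera hangs over the bed, square to the jaws. The anvil is at (303,290) in the crop and the needle is at rest.

```bash
python3 -m inch '-1 -0.04 0.02 0.6 0 0 0; -1 0 0 0.8 0 0 0; -1 0 0 0.8 0 0 0; -1 0 0 0.7 0 0 0; -1 0 0 0.5 0 0 0; -1 0 0 0.3 0 0 0; -1 0 0 0.07 0 0 0; -1 0 0 0 0 0 0; -1 0 0 0 0 0 0'; python3 go.py .571 -.2143 .0240 107.5
```

```text
time_s: 16.0
ee_pos: [0.5717, -0.2148, 0.0261]
eef_rot: [3.141, 0.001, 1.877]
force: [0.7, -0.3, -1.7]
grip_width: 0.0329
grip_force: 25.0
t 16.0 pose [ 0.5717 -0.2148  0.0261] [1.7995e+02 4.0000e-02 1.0757e+02] w 0.0329 f [ 0.7 -0.3 -1.7]
shift units (after turn): [ 0.022 -0.018  0.07 ] rz 0.007
```

```bash
python3 -m inch '-1 0 0 0.06 0 0 0; -1 0 0 0 0 0 0; -1 0 0 0 0 0 0; 0.4 0 0 0 0 0 0; 0.4 0 0 0 0 0 0; 0.4 0 0 0 0 0 0; 0.4 0 0 0 0 0 0; 0.4 0 0 0 0 0 0'; python3 -m inch '0.4 0 0 -0.5 0 0 0; 0.4 0 0 -0.8 0 0 0; 0.4 0 0 -0.9 0 0 0; 0.4 0 0 -0.9 0 0 0; 0.4 0 0 -0.9 0 0 0; 0.4 0 0 -0.4 0 0 0; 0.4 0 0 0 0 0 0'; python3 go.py .5982 -.3006 .14 107.5
```

```text
time_s: 17.0
ee_pos: [0.5714, -0.2147, 0.0237]
eef_rot: [3.142, 0.0, 1.877]
force: [-0.6, 0.1, -1.1]
grip_width: 0.0656
grip_force: 0.0
time_s: 17.88
ee_pos: [0.5716, -0.2147, 0.1564]
eef_rot: [3.141, 0.001, 1.877]
force: [-0.4, 0.2, 0.3]
grip_width: 0.0657
grip_force: 0.0
t 17.88 pose [ 0.5716 -0.2147  0.1564] [1.7994e+02 5.0000e-02 1.0757e+02] w 0.0657 f [-0.4  0.2  0.3]
shift units (after turn): [-2.996 -0.015  0.546] rz 0.007
```

```bash
python3 -m inch '0.4 -0.6 0 0 0 0 0; 0.4 -0.8 0 0 0 0 0; 0.4 -0.8 0 0.2 0 0 0; 0.4 -0.8 0 0.3 0 0 0; 0.4 0 0 0 0 0 0; 0.4 0 0 0 0 0 0'; python3 go.py .5982 -.3006 .041 107.5
python3 - <<'E'
from station import camera
from h import *
g0=np.array([.5714,-.2157]); a=np.radians(17.5); Rm=np.array([[np.cos(a),-np.sin(a)],[np.sin(a),np.cos(a)]])
for n in("top","scene"):
    c=camera(n); p=world(c); p[c["range_z"]<=0]=-1; z=p[...,2]
    if n=="scene": cv2.imwrite("pics/sc3.png",cv2.resize(c["img"][150:300,100:280],None,fx=3.8,fy=3.8,interpolation=2))
    hsv=cv2.cvtColor(c["img"],cv2.COLOR_BGR2HSV).astype(int); H,S,V=[hsv[...,i] for i in range(3)]
    q=(p[...,:2]-g0)@Rm
    m=((H<6)|(H>174))&(S>150)&(abs(z-.059)<.004)&(abs(q[...,0])<.03)&(abs(q[...,1])<.045)
    if m.sum()>20:
        rect(p,m,n); print((np.percentile(q[m],[1,50,99],axis=0)*1000).round(1).tolist())
E
```

```text
time_s: 18.62
ee_pos: [0.5984, -0.3004, 0.1401]
eef_rot: [-3.141, -0.001, 1.877]
force: [0.3, 0.9, -0.2]
grip_width: 0.0661
grip_force: 0.0
t 18.62 pose [ 0.5984 -0.3004  0.1401] [-1.7996e+02 -5.0000e-02  1.0756e+02] w 0.0661 f [ 0.3  0.9 -0.2]
shift units (after turn): [-0.005 -0.007  3.302] rz 0.006
top 459 ctr [ 572.3 -211.3] size [32.8 61.6] long-axis deg 107.7 mean [ 572.4 -210.5] z med 58.8
[[-13.5, -26.2], [2.8, 3.8], [18.2, 34.1]]
scene 257 ctr [ 574.  -214.7] size [33.8 60.7] long-axis deg 105.0 mean [ 575.6 -214.8] z med 59.1
[[-12.8, -29.7], [5.7, -1.2], [19.3, 29.5]]
```

View pics/sc3.png

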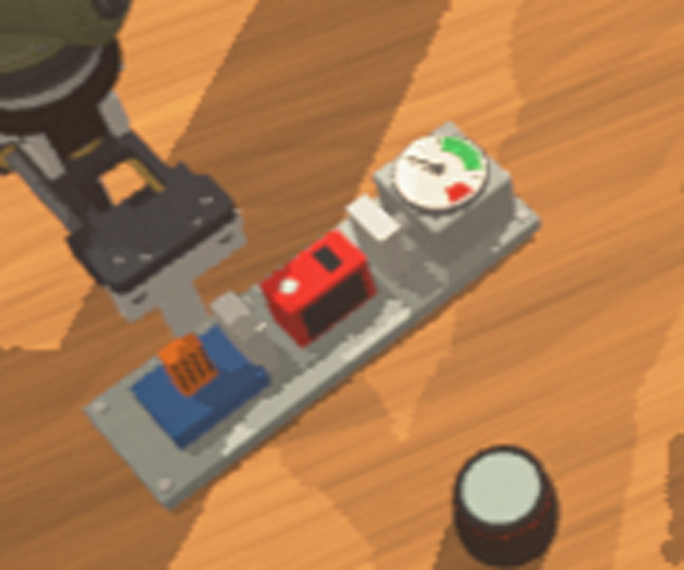

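The camera stands upright between the jaws: red body at (320,290), anvil at (375,222), jaw at (235,310), fin at (190,365). The measured offset is about 2 mm in x and the yaw agrees with the gauge. Next I'll take the fin.

```bash
python3 -m inch '0.4 0 0 0.6 0 0 0; 0.4 0 0 0.8 0 0 0; 0.4 0 0 0.8 0 0 0; 0.4 0 0 0.7 0 0 0; 0.4 0 0 0.4 0 0 0; 0.4 0 0 0 0 0 0; 0.4 0 0 0 0 0 0'; python3 -m inch '-1 0 0 0 0 0 0; -1 0 0 0 0 0 0; -1 0 0 0 0 0 0; -1 0 0 0 0 0 0; -1 0 0 0 0 0 0; -1 0 0 0 0 0 0; -1 0 0 0 0 0 0; -1 0 0 0 0 0 0' 30;  python3 go.py .5982 -.3006 .041 107.5
```

```text
time_s: 19.6
ee_pos: [0.599, -0.3007, 0.0426]
eef_rot: [3.141, 0.001, 1.877]
force: [-0.7, -0.8, 0.8]
grip_width: 0.0656
grip_force: 0.0
time_s: 20.6
ee_pos: [0.5968, -0.301, 0.0416]
eef_rot: [-3.138, -0.001, 1.877]
force: [-14.8, -0.9, 6.6]
grip_width: 0.0138
grip_force: 30.0
t 20.6 pose [ 0.5968 -0.301   0.0416] [-1.7980e+02 -8.0000e-02  1.0754e+02] w 0.0138 f [-14.8  -0.9   6.6]
shift units (after turn): [-0.001  0.047  0.019] rz 0.004
```

```bash
python3 -m inch '-1 0 -0.06 0 0 0 0; -1 0.04 0 0 0 0 0; -1 0.08 0 0 0 0 0; -1 0.08 0 0 0 0 0; -1 0.08 0 0 0 0 0; -1 0.08 0 0 0 0 0; -1 0.08 0 0 0 0 0; -1 0.08 0 0 0 0 0; -1 0.08 0 0 0 0 0; -1 0 0 0 0 0 0';python3 go.py .5891 -.2720 .041 107.5
cat > look.py <<'E'
from station import camera
from h import *
import sys
g0=np.array([.5714,-.2157]); a=np.radians(17.5); Rm=np.array([[np.cos(a),-np.sin(a)],[np.sin(a),np.cos(a)]])
c=camera("top"); p=world(c); p[c["range_z"]<=0]=-1; z=p[...,2]
cv2.imwrite(sys.argv[1],cv2.resize(c["img"][205:295,310:460],None,fx=5,fy=5,interpolation=2))
hsv=cv2.cvtColor(c["img"],cv2.COLOR_BGR2HSV).astype(int); H,S,V=[hsv[...,i] for i in range(3)]
q=(p[...,:2]-g0)@Rm
m=((H<6)|(H>174))&(S>150)&(abs(z-.059)<.004)&(abs(q[...,0])<.03)&(abs(q[...,1])<.045)
if m.sum()>20: rect(p,m,"cam"); print((np.percentile(q[m],[1,50,99],axis=0)*1000).round(1).tolist())
m=(z>.06)&(z<.07)&(S<90)&(abs(q[...,0])<.016)
for lo,hi,n in((.035,.07,"anvil"),(-.065,-.002,"jaw")):
    k=m&(q[...,1]>lo)&(q[...,1]<hi)
    if k.sum()>10: print(n,k.sum(),(np.percentile(q[k][:,1],[1,50,99])*1000).round(1))
E
python3 look.py pics/l1.png
```

```text
time_s: 21.85
ee_pos: [0.5916, -0.2847, 0.0416]
eef_rot: [3.141, 0.002, 1.877]
force: [3.1, -7.1, -3.1]
grip_width: 0.0138
grip_force: 30.0
t 21.85 pose [ 0.5916 -0.2847  0.0416] [1.7997e+02 1.1000e-01 1.0756e+02] w 0.0138 f [ 3.1 -7.1 -3.1]
shift units (after turn): [0.43  0.047 0.021] rz 0.006
cam 457 ctr [ 571.6 -209.9] size [33.4 62.5] long-axis deg 105.9 mean [ 571.9 -208.6] z med 58.9
[[-13.7, -24.6], [2.8, 5.6], [18.1, 36.3]]
anvil 143 [45.3 53.5 61.1]
jaw 167 [-60.6 -33.1 -11.2]
```

```bash
python3 -m inch '-1 0.05 0 0 0 0 0; -1 0.07 0 0 0 0 0; -1 0.07 0 0 0 0 0; -1 0.06 0 0 0 0 0; -1 0.05 0 0 0 0 0; -1 0.04 0 0 0 0 0; -1 0 0 0 0 0 0; -1 0 0 0 0 0 0';python3 go.py .5891 -.2720 .041 107.5; python3 look.py pics/l2.png
```

```text
time_s: 22.9
ee_pos: [0.5887, -0.2754, 0.0416]
eef_rot: [3.141, 0.003, 1.877]
force: [5.2, -9.7, -4.5]
grip_width: 0.0138
grip_force: 30.0
t 22.9 pose [ 0.5887 -0.2754  0.0416] [1.7996e+02 1.5000e-01 1.0755e+02] w 0.0138 f [ 5.2 -9.7 -4.5]
shift units (after turn): [0.104 0.047 0.021] rz 0.005
cam 424 ctr [ 569.6 -202.5] size [32.3 58.6] long-axis deg 107.5 mean [ 569.6 -202. ] z med 59.1
[[-13.5, -14.7], [2.4, 12.8], [18.1, 42.1]]
anvil 143 [46.4 54.6 62.1]
jaw 164 [-50.3 -23.5  -2.8]
```

View pics/l2.png

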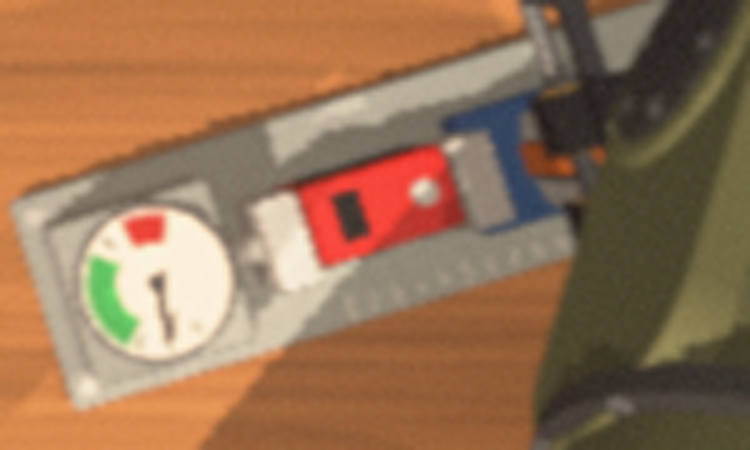

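The camera is held between anvil (285,240) and jaw (487,180). The needle points to (170,340), just short of the green at (130,335), and the anvil is in by about 1 mm. I'll push 4 mm more.

```bash
python3 -m inch '-1 0.03 0 0 0 0 0; -1 0.03 0 0 0 0 0; -1 0.03 0 0 0 0 0; -1 0.03 0 0 0 0 0; -1 0.01 0 0 0 0 0; -1 0 0 0 0 0 0; -1 0 0 0 0 0 0';python3 go.py .5891 -.2720 .041 107.5; python3 look.py pics/l3.png
```

```text
time_s: 23.82
ee_pos: [0.5877, -0.2722, 0.0417]
eef_rot: [3.141, 0.004, 1.877]
force: [6.4, -13.0, -6.4]
grip_width: 0.0139
grip_force: 30.0
t 23.82 pose [ 0.5877 -0.2722  0.0417] [179.94   0.2  107.54] w 0.0139 f [  6.4 -13.   -6.4]
shift units (after turn): [-0.009  0.047  0.023] rz 0.004
cam 406 ctr [ 568.9 -199.4] size [32.7 57.3] long-axis deg 106.9 mean [ 568.7 -199.2] z med 59.0
[[-13.5, -11.4], [2.5, 15.7], [18.2, 44.5]]
anvil 145 [49.6 58.3 65.7]
jaw 151 [-47.2 -20.5  -7.7]
```

View pics/l3.png

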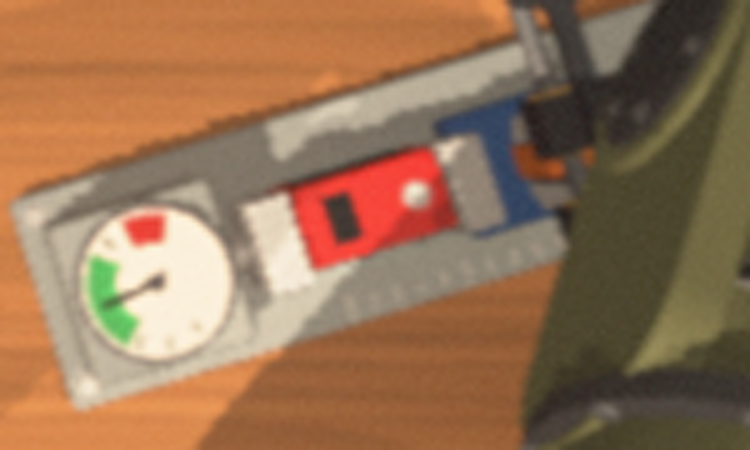

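The needle now points to (100,305), mid-green. I'll let go of the fin and retreat.

```bash
python3 -m inch '0 0 0 0 0 0 0; 0 0 0 0 0 0 0; 0 0 0 0 0 0 0; 0 0 0 0 0 0 0; 0 0 0 -0.4 0 0 0; 0 0 0 -0.8 0 0 0; 0 0 0 -0.8 0 0 0; 0 0 0 -0.8 0 0 0; 0 0 0 -0.8 0 0 0; 0 0 0 0 0 0 0'; python3 -m inch '0 -0.6 0 0 0 0 0; 0 -0.8 0 0 0 0 0; 0 0 0 0 0 0 0; 0 0 0 0 0 0 0; 0 0 0 0 0 0 0'; python3 look.py pics/l4.png
```

```text
time_s: 25.12
ee_pos: [0.5879, -0.2708, 0.1521]
eef_rot: [3.139, 0.003, 1.877]
force: [-0.5, 0.0, -0.4]
grip_width: 0.047
grip_force: 0.0
time_s: 25.75
ee_pos: [0.5998, -0.3097, 0.1495]
eef_rot: [-3.141, -0.0, 1.878]
force: [-0.0, -0.5, -0.6]
grip_width: 0.0471
grip_force: 0.0
cam 409 ctr [ 568.4 -199.6] size [32.3 57.3] long-axis deg 108.0 mean [ 568.6 -199. ] z med 59.1
[[-13.6, -11.5], [2.5, 16.1], [18.0, 44.7]]
anvil 144 [49.1 58.1 65.8]
jaw 144 [-28.1 -19.9  -2.8]
```

View pics/l4.png

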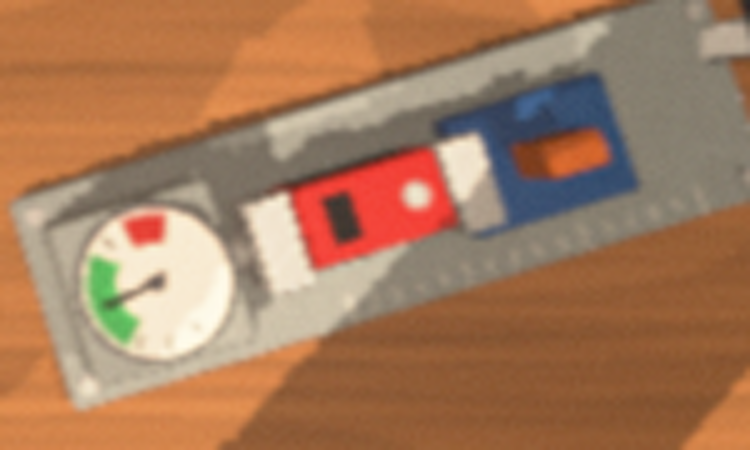

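The needle still stands mid-green at (105,303), the camera is clamped square, and the robot is clear of everything.

```bash
python3 -c "
from station import ticket
print(ticket.hand_in())"
```

```text
the job is handed in; nothing more can be done
None
```

The red camera stands upright and square between the gauge jaws, clamped with the needle in mid-green; the robot is clear of everything, and I've handed the job in at about 26 s of the 67 s allowed (no verdict was returned).

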